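Post the spent tea light through the sprung flap

TASK

Post the burnt-out tea light that lies on top of the white caddy into the caddy: push the steel tab with one finger to swing the sprung flap well open, keep it open with that finger, and with the other finger push the tea light over the edge beside the tab so that it drops in; then let the flap close behind it. Do not push the tea light onto the closed flap, and only push it: never lift or carry it. Leave the other things on the worktop as they stand.

Things in the scene. Friction and masses are not known exactly. Their poses are not given: they have to be found in the camera images.
- caddy: White hollow caddy, fixed, 230 mm long (x), 160 wide (y), flat top at z = 85 mm. Origin: at underside height, straight below the flap's hinge line, midway across. x points from the landing (end nearer the robot) to the flap, y to the left. The landing is the top from x = -115 to 0; the opening with the flap is x = 0 to 66, y = -64 to 64; then closed top to x = 115. Inner floor at z = 4.
- mouth (a point): Point on the caddy's top, x = 0 (the flap's hinge line), y = -23, z = 85 mm in the caddy's frame: the middle of the way in, beside the tab (y = -64 to 14 mm is free for the tea light). The landing before it is bare and flat, 160 mm wide, without kerbs.
- flap (a joint): Angle of the steel flap, rad: 0 closed (flush with the top), grows as its far edge swings down into the caddy, stop at 1.0. Hinge line: along y at x = 0, z = 85 mm. Flap 62 mm long, 124 wide. A spring closes it: 0.02 N m at first, 0.12 at 0.85 rad; the tea light's weight does not open it. Open, it is a ramp: from 0.7 rad the tea light slides off it into the caddy.
- tab (a point): Middle of the tab's front face, 34 mm from the hinge line. Tab: flat steel plate fixed to the flap on the left, y = 16 to 46 mm (centre 31) in the caddy's frame. Flap closed, it rises from the hinge line leaning away, 60 degrees above level, tip 59 mm above the top at x = 34. Push it along +x or down. A fingertip touching it at x, h above the top, holds the flap at 60 degrees - atan(h/x).
- tea_light: Tea light: round metal candle cup, 38 mm in diameter, 17 mm high, about 20 g, lying flat on the landing, its centre 45 to 75 mm before the hinge line, at y = -34 to -16 mm in the caddy's frame. Origin: centre of its underside.
- salt_shaker: Salt shaker, 44 mm in diameter, 90 mm high, stands on the worktop; leave it alone. Origin: centre of its underside.
- kitchen_timer: Round kitchen timer with a red top, 64 mm in diameter, 54 mm high, stands on the worktop; leave it alone. Origin: centre of its underside.
- spice_jar: Small round jar with a white lid, 52 mm in diameter, 70 mm high, stands on the worktop; leave it alone. Origin: centre of its underside.

How it is judged:
By the outcome, as a careful person would: the job done as asked, in the order asked, and still so for the second after the job is handed in, with the robot touching nothing.
It also fails if it takes over 40 s, if anything falls off the work surface, if the arm or the gripper's body presses on something with over 40 N, if the wrist force passes 120 N, or if a joint passes its speed limit or range.

ROBOT

A 7-joint arm with a two-finger parallel gripper is mounted at the origin on a cart in front of the work surface, level with it; the furniture and walls round the work are solid. World frame = base frame: x ahead of the robot, y to its left, z up, the work surface at z = 0. Lengths are in m, angles in rad, forces in N, time in s.
With the tool pointing down it reaches from about 0.4 to 0.85 m from the base axis. Payload 10.4 kg.
Tool frame: the origin (TCP) lies between the finger pads; the fingertips stand ahead of it and the grasp point (between the pads) lies 3 mm ahead of it (r.tips_ahead is the z of the fingertips in the tool frame, in m); z points along the fingers, y is the line along which they close (so a half turn about z gives the same grasp; the last joint's range is limited). The gripper opens to 87 mm and grips with 3 to 60 N. Pads are 19 mm wide; open, the fingers measure 117 mm over their backs; the gripper's body (75 mm by 190 mm) begins 51 mm behind the grasp point.
Start: joints at [-1.304, 0.332, -0.065, 1.46, 0.022, 1.35, -0.088], TCP at [0.179, 0.599, 0.245] pointing down, gripper open.
Joint ranges: [-2.6, 2.6], [-0.5, 2.12], [-1.47, 1.34], [0.16, 2.42], [-1.27, 4.41], [0.06, 2.06], [-2.6, 2.6]. Speed limits (rad/s): [2.22, 2.22, 2.79, 2.79, 3.14, 3.14, 3.14].

INTERFACE

Orientations are given as a unit quaternion [x, y, z, w].
In Python, from bench import telemetry, camera, get_calibration, r gives the robot as it stands.
- The arm moves only by the tool drive_tool, never from a script. Its argument "series" is one flat list of numbers, 7 for each row, row after row: the turn, a rotation vector about the tool's x, y, z in units of 5 degrees (1.0 is 5 degrees), then the shift along the tool's x, y, z in units of 40 mm (1.0 is 40 mm), then the opening, from -1 (shut) to 1 (fully open). A call has 1 to 10 rows; each row is the pose to reach, as a shift and turn from the pose commanded when the call began, along the tool's axes at that moment; what a row does not reach only later rows make up. A row lasts 1/12 s, in which the tool goes at most 41.7 mm and 7.16 degrees, less where a joint would pass 70% of its speed; a pose out of reach is approached as far as the arm can. A call with a gripper value outside its range is refused whole. The fingers move at their own pace and stop on an object; "grip_force" is the grip in N (left out, the last holds). Time passes only in rows, so rows that repeat a pose let the fingers close. It gives the time, the measured TCP pose, the force, the opening and the grip force at its end, in the units of the state.
- telemetry.read_state(): the state, without advancing time (a new reading comes with each control period).
- camera(name): name is "scene" or "side" or "wrist"; returns the picture (384x512x3 uint8, red, green, blue); there is no depth.
- get_calibration(name): a dict with "fovy" (degrees; the focal length in pixels is half the picture's height over the tangent of half this angle, whatever the lens; pixels are square), "cx", "cy" (the principal point, pixels), "xyz" and "rotation" of the camera in the world. Camera axes: x right, y up, looking along -z (the intrinsics and any distortion apply to the point x, -y, -z); pixel columns grow to the right and rows downward; lengths in m; the calibration is good to about 2 mm. A picture is of the moment at which its call begins: read the wrist's pose just before it. get_calibration takes no time and is no camera call; for the wrist camera it gives the pose at the moment of the call.
- r.close_job(): hands the job in; it is judged then, once.
The state is a dict: "time": time; "joint_positions": joint angles; "joint_vel": joint speeds; "joint_torque": joint torques, N m; "ee_pos": TCP position; "eef_rot": TCP orientation; "ft_force": force on the tool from outside, world axes, zero at the start; "torque": the same for the moment, N m; "width": finger opening in m; "grip_force": force on a finger pad.
Only numpy, scipy, OpenCV 4.12 (cv2) and the standard library are available. Lean on these libraries where they do the work, as an engineer would, in place of code of your own. Each camera call takes 0.05 s, during which the arm holds its last target. There are 200 camera calls.

## Working session

There is one attempt and no reset: what is moved stays moved. The work goes in short steps, Python scripts to look and compute and a tool call to move; the robot and the scene stay as the last step left them, time stands still between calls to the robot, and variables do not carry over. Pictures are saved under pics/ and viewed, at most 10 in all, crops included, and the job is handed in when it is done.

Besides the shell and the picture viewer there is one more tool, called after "Emit:" as name(argument=value, ...), one argument or row to a line, values as JSON. drive_tool: Moves the arm, as the interface text tells. Its arguments: {"type":"object","properties":{"series":{"type":"array"},"grip_force":{"type":"number"}},"required":["series"]}

```bash
mkdir -p pics; cat > h.py <<'E'
import numpy as np, cv2
from bench import telemetry, camera, get_calibration, r
E
python3 - <<'E'
from h import *
for n in ["scene","side"]:
    c=get_calibration(n); print(n,c)
    cv2.imwrite(f"pics/{n}0.png",cv2.resize(camera(n)[:,:,::-1],(800,600),interpolation=cv2.INTER_CUBIC))
print(telemetry.read_state(), r.tips_ahead)
E
```

```text
scene {'fovy': 52.09874963580435, 'cx': 255.67609669975823, 'cy': 193.32717522988816, 'xyz': array([ 0.76163203, -0.72141379,  0.71823186]), 'rotation': array([0.39267385, 0.07071968, 0.15907445, 0.9030511 ])}
side {'fovy': 48.939875298783576, 'cx': 251.56212492105823, 'cy': 188.02337046213188, 'xyz': array([ 0.38177455, -0.84505899,  0.59719356]), 'rotation': array([ 0.48437988, -0.05311291, -0.08686328,  0.86891307])}
{'time': 0.1, 'joint_positions': array([-1.30359546,  0.33279857, -0.06470286,  1.46086261,  0.02160237,
        1.34990979, -0.0884963 ]), 'joint_vel': array([-8.90673542e-05, -1.13617823e-03, -6.61781337e-04, -2.73680862e-04,
        1.52376378e-03, -8.39299641e-04,  5.12193392e-04]), 'joint_torque': array([ 1.66224534e-03, -6.24546075e+01,  2.46859866e-02, -3.90713096e+01,
       -6.14169636e-02,  3.66223056e-02,  4.38325242e-05]), 'ee_pos': array([0.1785098 , 0.59862613, 0.24383728]), 'eef_rot': array([ 1.44380893e-01,  9.89521979e-01, -6.38321324e-04, -6.26825124e-05]), 'ft_force': array([-0.21362164,  0.80113937, -0.0076628 ]), 'torque': array([-0.0218301 ,  0.00119669, -0.02955177]), 'grip_force': 0.0, 'width': 0.08702794614822011} 0.022
```

View pics/scene0.png

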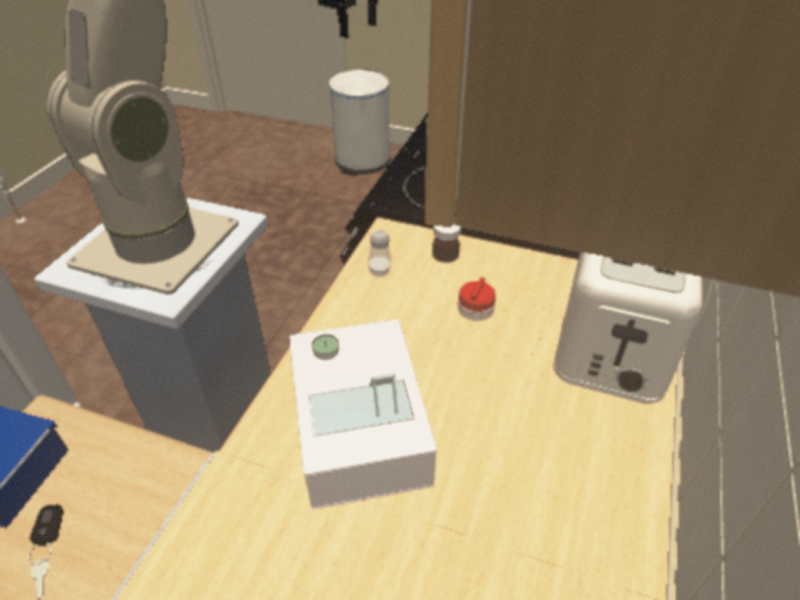

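View pics/side0.png

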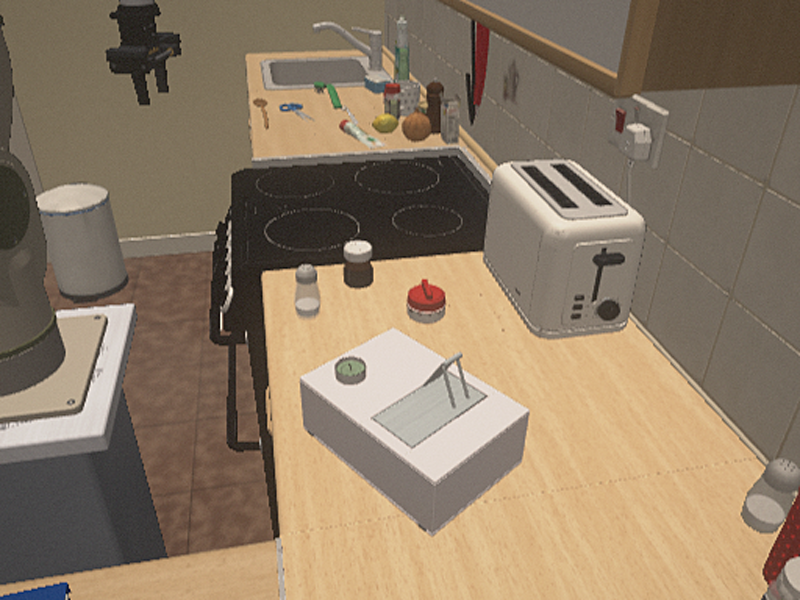

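The scene shows the caddy with its landing at the far end (tea light at about 325,346, tab at 385,395). The side view agrees (tea light 350,370, tab 455,375). I'll enlarge both for the corners.

```bash
python3 - <<'E'
import cv2
a=cv2.imread("pics/scene0.png");b=cv2.imread("pics/side0.png")
# crops in the 800x600 pictures: scene (280,300) 170x215 ; side (290,315) 250x225
A=cv2.resize(a[300:515,280:450],None,fx=2.79,fy=2.79,interpolation=cv2.INTER_CUBIC)[:600]
B=cv2.resize(b[315:540,290:540],None,fx=2.6,fy=2.6,interpolation=cv2.INTER_CUBIC)[:600]
cv2.imwrite("pics/a.png",A);cv2.imwrite("pics/b.png",B);print(A.shape,B.shape)
E
```

```text
(600, 474, 3) (585, 650, 3)
```

View pics/a.png

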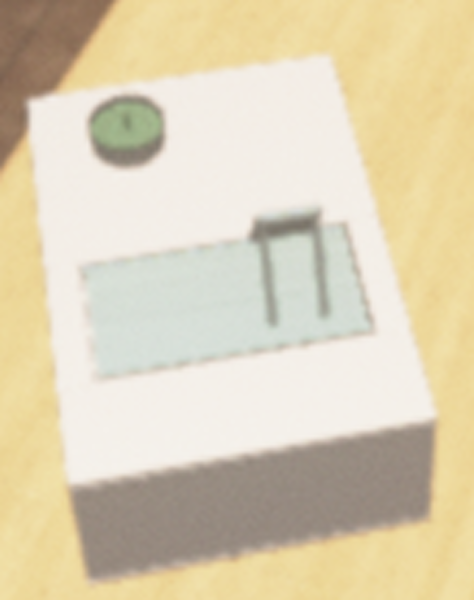

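View pics/b.png

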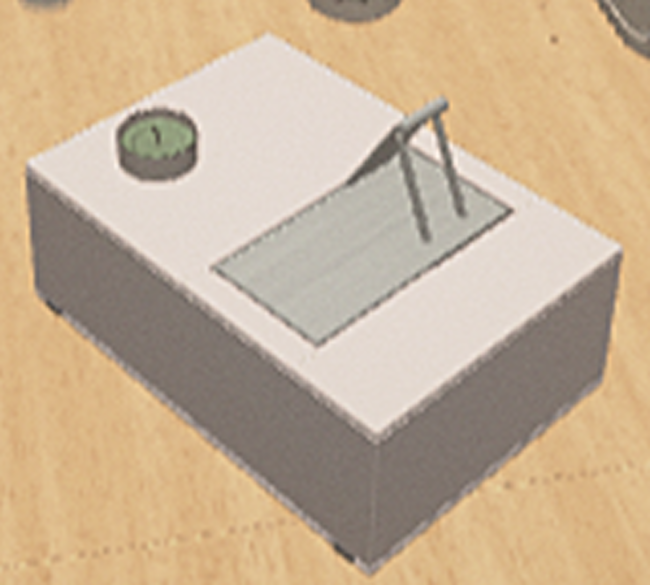

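Crop a: top corners at (28,100), (328,57), (436,420), (70,485) and the tea light's top at (127,124). Crop b: corners at (27,165), (267,35), (621,250), (377,438) and the tea light's top at (157,135).

```bash
cat >> h.py <<'E'
from scipy.spatial.transform import Rotation as R
from scipy.optimize import least_squares
def proj(c,P):
    f=192/np.tan(np.radians(c["fovy"]/2)); q=(np.asarray(P)-c["xyz"])@R.from_quat(c["rotation"]).as_matrix()
    return np.c_[c["cx"]+f*q[:,0]/-q[:,2], c["cy"]-f*q[:,1]/-q[:,2]]
def caddy2w(p,P):
    P=np.asarray(P,float); c,s=np.cos(p[2]),np.sin(p[2])
    return np.c_[p[0]+c*P[:,0]-s*P[:,1], p[1]+s*P[:,0]+c*P[:,1], P[:,2]]
E
python3 - <<'E'
from h import *
cs,cd=get_calibration("scene"),get_calibration("side")
un=lambda u,s,o:((np.array(u,float)+.5)/s-.5+o+.5)/1.5625-.5
z=.085
K=np.array([[-115,-80],[-115,80],[115,80],[115,-80],[0,-64],[0,64],[66,64],[66,-64]])/1e3
K=np.c_[K,np.full(8,z)]
us=un([[28,100],[328,57],[436,420],[70,485],[81,266],[345,223],[374,331],[98,378]],2.79,[280,300])
iu=[0,1,2,3,4,7,6]; ud=un([[27,165],[267,35],[621,250],[377,438],[212,268],[318,346],[513,211]],2.6,[290,315])
def f(p): return np.r_[proj(cs,caddy2w(p,K))-us, proj(cd,caddy2w(p,K[iu]))-ud].ravel()
s=least_squares(f,[.6,-.1,-1.57]); p=s.x; print(p,np.round(f(p).reshape(-1,2),1).tolist())
ts=un([[127,124]],2.79,[280,300]); td=un([[157,135]],2.6,[290,315])
g=lambda q:np.r_[proj(cs,caddy2w(p,[[q[0],q[1],.102]]))-ts,proj(cd,caddy2w(p,[[q[0],q[1],.102]]))-td].ravel()
t=least_squares(g,[-.06,-.025]);print("tea",t.x,g(t.x))
print("tealight,mouth,tab tip world",caddy2w(p,[[*t.x,.085],[0,-.023,.085],[.034,.031,.144]]))
E
```

```text
[ 0.52902396 -0.25667165 -1.01482583] [[-0.6, -0.6], [0.5, -1.1], [0.5, -0.6], [-0.8, 0.0], [-0.7, -0.1], [0.2, -0.3], [0.6, 0.3], [-1.2, 0.9], [-1.0, -0.6], [0.5, -0.8], [1.1, -0.7], [0.2, -0.4], [-0.2, 0.3], [-0.0, 0.8], [0.9, -0.2]]
tea [-0.07072876 -0.03271751] [-0.65931591 -0.40398171  0.60461682 -0.15457977]
tealight,mouth,tab tip world [[ 0.46390572 -0.21386269  0.085     ]
 [ 0.50948803 -0.26881031  0.085     ]
 [ 0.57329912 -0.26919006  0.144     ]]
```

```bash
cat >> h.py <<'E'
CAD=np.array([0.52902,-0.25667,-1.01483])
def rowto(x,y,z,psi,st=None):
    "world TCP target, tool down, tool y at world angle psi (deg) -> row numbers (turn/5deg, shift/40mm)"
    st=st or telemetry.read_state(); Q=R.from_quat(st["eef_rot"]); a=np.radians(psi)
    T=R.from_matrix(np.c_[[-np.cos(a-np.pi/2-np.pi)*-1,np.sin(a-np.pi/2)*-1,0],[np.cos(a),np.sin(a),0],[0,0,-1]]) if 0 else \
      R.from_matrix(np.c_[[-np.sin(a),np.cos(a),0],[np.cos(a),np.sin(a),0],[0,0,-1]])
    return np.round(np.r_[(Q.inv()*T).as_rotvec(degrees=True)/5, Q.inv().apply(np.array([x,y,z])-st["ee_pos"])/.04],2)
def rowc(xc,yc,h,phi,st=None):
    "caddy-frame TCP x,y (m), fingertips h above top, phi: +tool y finger leads by phi (deg) from caddy +y"
    w=caddy2w(CAD,[[xc,yc,0]])[0]
    return rowto(w[0],w[1],.085+h+.022,90+np.degrees(CAD[2])-phi,st)
E
sed -i '/T=R.from_matrix.*if 0 else/d; s/^      R.from_matrix/    T=R.from_matrix/' h.py
python3 - <<'E'
from h import *
s=telemetry.read_state()
print(rowto(.46,.22,.245,10,s)); print(rowto(.43,-.19,.245,-29.5,s))
E
```

```text
[-1.000e-02  1.000e-02  1.268e+01 -9.450e+00 -7.060e+00 -2.000e-02]
[-1.000e-02  1.000e-02  2.058e+01 -1.166e+01 -1.710e+01 -1.000e-02]
```

Emit:
drive_tool(
  series=[0, 0, 12.7, -9.45, -7.05, 0, -1, 0, 0, 12.7, -9.45, -7.05, 0, -1, 0, 0, 12.7, -9.45, -7.05, 0, -1, 0, 0, 12.7, -9.45, -7.05, 0, -1, 0, 0, 12.7, -9.45, -7.05, 0, -1, 0, 0, 12.7, -9.45, -7.05, 0, -1, 0, 0, 12.7, -9.45, -7.05, 0, -1, 0, 0, 12.7, -9.45, -7.05, 0, -1, 0, 0, 12.7, -9.45, -7.05, 0, -1, 0, 0, 12.7, -9.45, -7.05, 0, -1],
  grip_force=10,
)

```text
time: 0.93
ee_pos: [0.4281, 0.2628, 0.2445]
eef_rot: [0.646, 0.763, 0.0, -0.0]
ft_force: [0.3, 0.9, -1.4]
width: 0.0284
grip_force: 0.0
```

```bash
python3 - <<'E'
from h import *
print(rowto(.43,-.19,.245,-29.5)); s=telemetry.read_state(); print(s["ee_pos"],s["joint_positions"],s["width"])
E
```

```text
[ -0.    -0.     7.8  -11.17  -1.82  -0.02]
[0.42810653 0.26277111 0.2444897 ] [-0.92963148  0.0524052   0.30043616  1.79389111 -0.01640074  1.29764567
 -0.45970501] 0.028358001142890724
```

Emit:
drive_tool(
  series=[0, 0, 7.8, -11.2, -1.8, 0, -1, 0, 0, 7.8, -11.2, -1.8, 0, -1, 0, 0, 7.8, -11.2, -1.8, 0, -1, 0, 0, 7.8, -11.2, -1.8, 0, -1, 0, 0, 7.8, -11.2, -1.8, 0, -1, 0, 0, 7.8, -11.2, -1.8, 0, -1, 0, 0, 7.8, -11.2, -1.8, 0, -1, 0, 0, 7.8, -11.2, -1.8, 0, -1, 0, 0, 7.8, -11.2, -1.8, 0, -1, 0, 0, 7.8, -11.2, -1.8, 0, -1],
)

```text
time: 1.77
ee_pos: [0.4323, -0.154, 0.2446]
eef_rot: [0.862, 0.507, 0.0, -0.0]
ft_force: [1.7, 0.4, -0.3]
width: 0.0006
grip_force: 0.0
```

```bash
python3 - <<'E'
from h import *
print(rowto(.43,-.19,.245,-29.5)); s=telemetry.read_state(); print(s["ee_pos"],s["joint_positions"],s["width"])
c=get_calibration("wrist"); print(c)
cv2.imwrite("pics/w1.png",cv2.resize(camera("wrist")[:,:,::-1],(800,600),interpolation=cv2.INTER_CUBIC))
K=[[0,-.064,.085],[0,.064,.085],[.066,.064,.085],[.066,-.064,.085],[-.071,-.033,.102],[.034,.031,.144],[-.115,-.08,.085],[-.115,.08,.085]]
print(np.round(proj(c,caddy2w(CAD,K))*1.5625))
E
```

```text
[ 0.   -0.01  0.08 -0.82  0.39 -0.01]
[ 0.43228419 -0.15395785  0.24456168] [-0.55229608 -0.10241716  0.76189457  1.91071636  0.0723957   1.30538981
 -0.32007578] 0.0005558052282485576
{'fovy': 63.38034735036749, 'cx': 261.02787881073, 'cy': 195.41487630342846, 'xyz': array([ 0.46900197, -0.09014652,  0.38357792]), 'rotation': array([-0.13180657,  0.03398363, -0.24888345,  0.95892083])}
[[557. 430.]
 [671. 270.]
 [753. 318.]
 [635. 470.]
 [497. 355.]
 [742. 375.]
 [399. 373.]
 [530. 153.]]
```

View pics/w1.png

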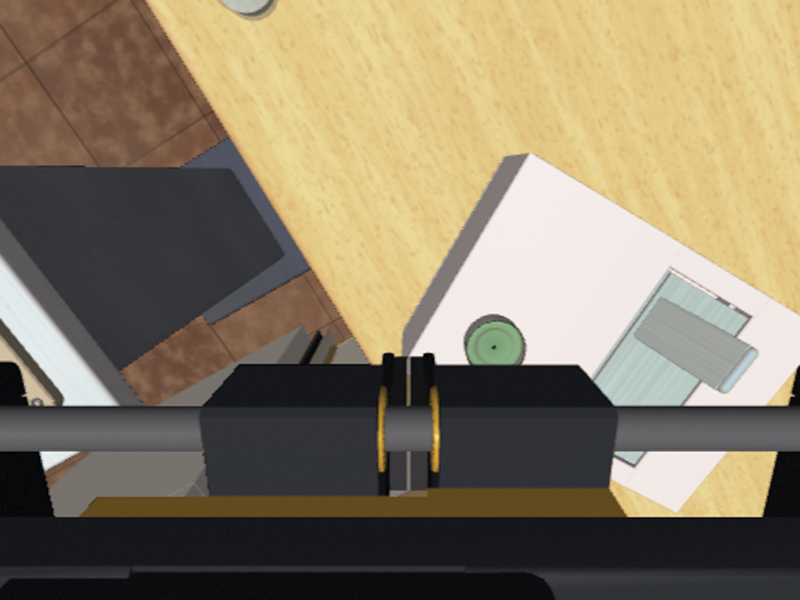

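The wrist view shows the caddy where expected (corner at 530,153) and the tea light's middle at (495,346).

```bash
python3 - <<'E'
from h import *
c=get_calibration("wrist")
for z in (.102,.096):
    t=least_squares(lambda q:(proj(c,caddy2w(CAD,[[*q,z]]))*1.5625-[[495,346]]).ravel(),[-.07,-.03]);print(z,t.x)
E
```

```text
0.102 [-0.06809181 -0.03431751]
0.096 [-0.06599614 -0.03573451]
```

```bash
python3 - <<'E'
from h import *
s=telemetry.read_state()
for a in [(-.116,-.043,.045,79),(-.116,-.043,.006,79),(-.071,-.0345,.006,79)]: print(rowc(*a,s))
E
```

```text
[ 0.03  0.01  3.52 -0.41  0.22  2.33]
[ 0.03  0.01  3.52 -0.41  0.22  3.3 ]
[ 0.03  0.01  3.52 -0.76  1.31  3.3 ]
```

Emit:
drive_tool(
  series=[0, 0, 3.5, -0.4, 0.2, 0, -1, 0, 0, 3.5, -0.4, 0.2, 0, -1, 0, 0, 3.5, -0.4, 0.2, 1.2, -1, 0, 0, 3.5, -0.4, 0.2, 2.3, -1, 0, 0, 3.5, -0.4, 0.2, 2.8, -1, 0, 0, 3.5, -0.4, 0.2, 3.1, -1, 0, 0, 3.5, -0.4, 0.2, 3.3, -1, 0, 0, 3.5, -0.4, 0.2, 3.3, -1, 0, 0, 3.5, -0.4, 0.2, 3.3, -1],
)

```text
time: 2.57
ee_pos: [0.4325, -0.1698, 0.113]
eef_rot: [0.929, 0.37, 0.0, 0.0]
ft_force: [0.5, 0.1, -0.5]
width: 0.0003
grip_force: 0.0
```

```bash
python3 - <<'E'
from h import *
s=telemetry.read_state(); print(s["ee_pos"])
for a in [(-.116,-.043,.006,79),(-.101,-.040,.006,79),(-.071,-.0345,.006,79)]: print(rowc(*a,s))
w=camera("wrist")[:,:,::-1]; b=camera("scene")[:,:,::-1][185:335,160:300]
cv2.imwrite("pics/c2.png",cv2.resize(b,None,fx=4,fy=4,interpolation=cv2.INTER_CUBIC))
E
```

```text
[ 0.43247603 -0.16981986  0.11298204]
[ 0.    0.    0.11 -0.21  0.18 -0.  ]
[ 0.    0.    0.11 -0.21  0.56 -0.  ]
[ 0.    0.    0.11 -0.23  1.32 -0.  ]
```

View pics/c2.png

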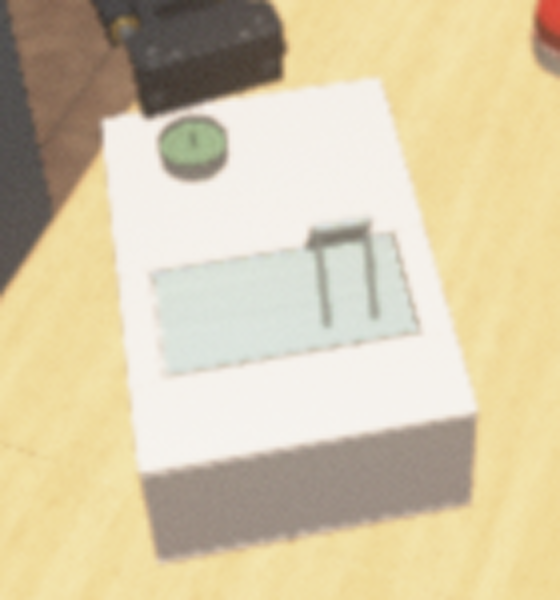

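The tea light is undisturbed (top at 193,142 in the crop) and the gripper is behind it. I'll push slowly and track the green wax.

Emit:
drive_tool(
  series=[0, 0, 0.1, -0.2, 0, 0, -1, 0, 0, 0.1, -0.2, 0.2, 0, -1, 0, 0, 0.1, -0.2, 0.35, 0, -1, 0, 0, 0.1, -0.2, 0.5, 0, -1, 0, 0, 0.1, -0.2, 0.65, 0, -1, 0, 0, 0.1, -0.2, 0.8, 0, -1, 0, 0, 0.1, -0.2, 0.9, 0, -1, 0, 0, 0.1, -0.2, 1.0, 0, -1, 0, 0, 0.1, -0.2, 1.0, 0, -1],
)

```text
time: 3.42
ee_pos: [0.4543, -0.2049, 0.1125]
eef_rot: [0.931, 0.365, -0.0, 0.0]
ft_force: [-0.7, -0.1, -0.2]
width: 0.0007
grip_force: 0.0
```

```bash
cat >> h.py <<'E'
def green(n,img=None):
    hsv=cv2.cvtColor(camera(n) if img is None else img,cv2.COLOR_RGB2HSV)
    m=cv2.inRange(hsv,(40,60,60),(75,255,255)); y0,x0=(185,160) if n=="scene" else (200,180)
    m2=np.zeros_like(m); m2[y0:345,x0:350]=m[y0:345,x0:350]
    N,L,S,C=cv2.connectedComponentsWithStats(m2)
    if N<2: return None,0
    i=1+np.argmax(S[1:,4]); return C[i],S[i,4]
def tea(z=.101):
    o=[(get_calibration(n),)+green(n) for n in ("scene","side")]; o=[a for a in o if a[2]>40]
    t=least_squares(lambda q:np.concatenate([(proj(c,caddy2w(CAD,[[*q,z]]))-u).ravel() for c,u,_ in o]),[-.05,-.03])
    return np.round(t.x*1e3,1),[a[2] for a in o],np.round(t.fun,1)
E
python3 - <<'E'
from h import *
import cv2
# before (saved pictures, scaled 1.5625) for the tracker's bias
for n in ("scene","side"):
    im=cv2.resize(cv2.imread(f"pics/{n}0.png")[:,:,::-1],(512,384),interpolation=cv2.INTER_AREA); print(n,green(n,im))
print(tea()); s=telemetry.read_state(); print(s["ee_pos"],s["ft_force"], rowc(-.071,-.0345,.006,79,s))
E
```

```text
scene (array([214., 220.]), np.int32(1))
side (None, 0)Traceback (most recent call last):
  File "<stdin>", line 6, in <module>
  File "h.py", line 30, in tea
    t=least_squares(lambda q:np.concatenate([(proj(c,caddy2w(CAD,[[*q,z]]))-u).ravel() for c,u,_ in o]),[-.05,-.03])
    return func(*args, **kwargs)
    vector_fun = VectorFunction(
        fun_wrapped,
    ...<6 lines>...
        workers=workers
    )
    self._update_fun()
    ~~~~~~~~~~~~~~~~^^
    self.f = self.fun_wrapped(xp_copy(self.x))
             ~~~~~~~~~~~~~~~~^^^^^^^^^^^^^^^^^
    return np.atleast_1d(self.fun(x))
                         ~~~~~~~~^^^
    return self.f(x, *self.args, **self.kwargs)
           ~~~~~~^^^^^^^^^^^^^^^^^^^^^^^^^^^^^^
  File "h.py", line 30, in <lambda>
    t=least_squares(lambda q:np.concatenate([(proj(c,caddy2w(CAD,[[*q,z]]))-u).ravel() for c,u,_ in o]),[-.05,-.03])
                             ~~~~~~~~~~~~~~^^^^^^^^^^^^^^^^^^^^^^^^^^^^^^^^^^^^^^^^^^^^^^^^^^^^^^^^^^^^
ValueError: need at least one array to concatenate
```

Saturation threshold too strict; the wax is a grey-green.

```bash
python3 - <<'E'
import cv2
for n,u in (("scene",(325,346)),("side",(350,372))):
    im=cv2.imread(f"pics/{n}0.png"); print(n,cv2.cvtColor(im[u[1]:u[1]+1,u[0]-8:u[0]+9:4],cv2.COLOR_BGR2HSV).tolist(), cv2.cvtColor(im[400:401,340:341] if n=="scene" else im[420:421,410:411],cv2.COLOR_BGR2HSV).tolist())
E
sed -i 's/(40,60,60),(75,255,255)/(42,38,60),(80,255,255)/' h.py
python3 - <<'E'
from h import *
for n in ("scene","side"):
    im=cv2.resize(cv2.imread(f"pics/{n}0.png")[:,:,::-1],(512,384),interpolation=cv2.INTER_AREA); print(n,green(n,im))
try: print(tea())
except Exception as e: print(e)
s=telemetry.read_state(); print(rowc(-.071,-.0345,.006,79,s))
E
```

```text
scene [[[42, 57, 175], [46, 56, 181], [43, 56, 160], [44, 57, 180], [43, 58, 180]]] [[[53, 10, 222]]]
side [[[40, 57, 147], [39, 50, 157], [38, 54, 151], [41, 52, 162], [41, 55, 140]]] [[[21, 18, 189]]]
scene (array([207.6969697 , 220.27272727]), np.int32(99))
side (array([229.875, 233.625]), np.int32(8))
(array([-49.3, -28.7]), [np.int32(53), np.int32(77)], array([-1.1, -1.3,  1.3,  0.3]))
[-0.   -0.    0.01 -0.02  0.34 -0.01]
```

Emit:
drive_tool(
  series=[0, 0, 0, 0, 0.12, 0, -1, 0, 0, 0, 0, 0.22, 0, -1, 0, 0, 0, 0, 0.3, 0, -1, 0, 0, 0, 0, 0.3, 0, -1],
)

```text
time: 3.95
ee_pos: [0.4625, -0.2137, 0.1126]
eef_rot: [0.931, 0.366, 0.0, 0.0]
ft_force: [-0.7, 0.4, -0.3]
width: 0.0007
grip_force: 0.0
```

```bash
sed -i 's/(42,38,60)/(34,36,60)/' h.py
python3 - <<'E'
from h import *
for n in ("scene","side"):
    im=cv2.resize(cv2.imread(f"pics/{n}0.png")[:,:,::-1],(512,384),interpolation=cv2.INTER_AREA); print(n,green(n,im))
print(tea()); s=telemetry.read_state(); print(rowc(-.071,-.0345,.006,79,s),s["time"])
# back off, rise, then phi=48 open above, then down
for a in [(-.095,-.039,.006,79),(-.095,-.039,.075,79),(-.0425,.004,.075,48),(-.0425,.004,.005,48)]: print(rowc(*a,s))
E
```

```text
scene (array([207.69784173, 220.36690647]), np.int32(139))
side (array([223.824, 235.16 ]), np.int32(125))
(array([-37.9, -27.3]), [np.int32(68), np.int32(141)], array([-1.7, -1.7,  1.8,  0.2]))
[-0.    0.    0.   -0.02  0.03 -0.01] 4.05
[-0.    0.    0.   -0.01 -0.58 -0.01]
[-0.    0.    0.   -0.01 -0.58 -1.74]
[-0.    0.   -6.2   0.79  0.91 -1.74]
[-0.    0.   -6.2   0.79  0.91  0.01]
```

```bash
python3 - <<'E'
from h import *
s=telemetry.read_state()
for a in [(-.062,.008,.075,48),(-.062,.008,.005,48)]: print(rowc(*a,s))
E
```

```text
[-0.    0.   -6.2   0.98  0.45 -1.74]
[-0.    0.   -6.2   0.98  0.45  0.01]
```

Emit:
drive_tool(
  series=[0, 0, 0, 0, -0.3, 0, -1, 0, 0, 0, 0, -0.5, 0, -1, 0, 0, 0, 0, -0.6, -0.5, -1, 0, 0, 0, 0, -0.6, -1.3, -1, 0, 0, 0, 0, -0.6, -1.75, -1, 0, 0, 0, 0, -0.6, -1.75, -1],
)

```text
time: 4.55
ee_pos: [0.4473, -0.1959, 0.186]
eef_rot: [0.931, 0.366, 0.003, 0.001]
ft_force: [1.0, 0.0, 0.2]
width: 0.0006
grip_force: 0.0
```

Emit:
drive_tool(
  series=[0, 0, -1.3, 0.3, 0.3, 0, 1, 0, 0, -2.6, 0.6, 0.6, 0, 1, 0, 0, -3.9, 1.0, 1.05, 0, 1, 0, 0, -5.2, 1.0, 1.05, 0, 1, 0, 0, -6.2, 1.0, 1.05, 0, 1, 0, 0, -6.2, 1.0, 1.05, 0, 1, 0, 0, -6.2, 1.0, 1.05, 0, 1, 0, 0, -6.2, 1.0, 1.05, 0, 1, 0, 0, -6.2, 1.0, 1.05, 0, 1],
)

```text
time: 5.3
ee_pos: [0.5034, -0.1989, 0.1825]
eef_rot: [0.8, 0.6, 0.0, -0.0]
ft_force: [1.2, -1.0, 0.3]
width: 0.0527
grip_force: 0.0
```

```bash
python3 - <<'E'
from h import *
s=telemetry.read_state(); print(s["width"],tea())
for a in [(-.062,.008,.075,48),(-.062,.008,.005,48)]: print(rowc(*a,s))
a=camera("side")[:,:,::-1][150:340,150:370]
cv2.imwrite("pics/s3.png",cv2.resize(a,None,fx=3,fy=3,interpolation=cv2.INTER_CUBIC))
E
```

```text
0.052678117455077327 (array([-40.6, -27.8]), [np.int32(151), np.int32(138)], array([-0.6, -0.2,  0.5, -0.3]))
[ 0.   -0.01 -0.02 -0.02 -0.    0.01]
[ 0.   -0.01 -0.02 -0.02 -0.    1.76]
```

View pics/s3.png

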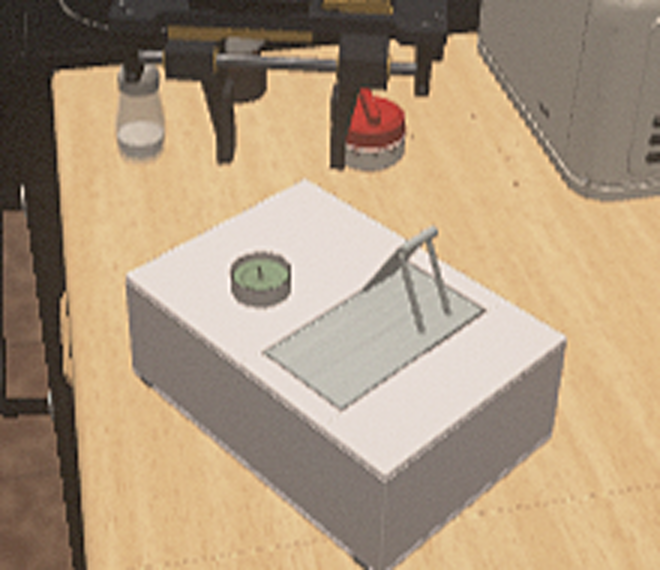

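The side view shows the tea light at (261,278) on the landing, the flap closed, and the opening fingers above and behind. Descending.

Emit:
drive_tool(
  series=[0, 0, 0, 0, 0, 0, 1, 0, 0, 0, 0, 0, 0, 1, 0, 0, 0, 0, 0, 0.6, 1, 0, 0, 0, 0, 0, 1.1, 1, 0, 0, 0, 0, 0, 1.5, 1, 0, 0, 0, 0, 0, 1.7, 1, 0, 0, 0, 0, 0, 1.78, 1, 0, 0, 0, 0, 0, 1.78, 1, 0, 0, 0, 0, 0, 1.78, 1],
)

```text
time: 6.2
ee_pos: [0.504, -0.1993, 0.1121]
eef_rot: [0.799, 0.601, 0.0, 0.0]
ft_force: [0.8, -0.1, 0.8]
width: 0.0869
grip_force: 0.0
```

```bash
python3 - <<'E'
from h import *
s=telemetry.read_state(); print(s["width"],s["ft_force"],tea())
for a in [(-.062,.008,.004,48),(-.046,.008,.004,48),(-.036,.008,.004,48),(0,.008,.004,48)]: print(rowc(*a,s))
E
```

```text
0.08692297326984687 [ 0.83276321 -0.14649416  0.83098331] (array([-40.5, -27.9]), [np.int32(154), np.int32(138)], array([-0.6, -0.2,  0.5, -0.3]))
[ 0.01 -0.    0.01 -0.02 -0.02  0.03]
[ 0.01 -0.    0.01 -0.29  0.28  0.03]
[ 0.01 -0.    0.01 -0.45  0.46  0.03]
[ 0.01 -0.    0.01 -1.06  1.13  0.03]
```

Emit:
drive_tool(
  series=[0, 0, 0, -0.1, 0.1, 0.02, 1, 0, 0, 0, -0.2, 0.19, 0.02, 1, 0, 0, 0, -0.28, 0.27, 0.02, 1, 0, 0, 0, -0.35, 0.35, 0.02, 1, 0, 0, 0, -0.42, 0.43, 0.02, 1, 0, 0, 0, -0.42, 0.43, 0.02, 1, 0, 0, 0, -0.42, 0.43, 0.02, 1],
)

```text
time: 6.88
ee_pos: [0.5144, -0.2183, 0.1098]
eef_rot: [0.799, 0.601, -0.0, -0.003]
ft_force: [-7.0, 7.4, 5.0]
width: 0.0868
grip_force: 5.1
```

```bash
python3 - <<'E'
from h import *
s=telemetry.read_state(); print(s["width"],s["ft_force"],tea())
for a in [(-.036,.008,.004,48),(0,.008,.004,48)]: print(rowc(*a,s))
a=camera("side")[:,:,::-1][190:320,180:340];b=camera("scene")[:,:,::-1][190:320,170:300]
cv2.imwrite("pics/s4.png",np.hstack([cv2.resize(x,None,fx=2.75,fy=2.75,interpolation=cv2.INTER_CUBIC) for x in (a,b)]))
E
```

```text
0.0868019649472474 [-7.03862027  7.44668952  5.02316249] (array([-40.5, -27.9]), [np.int32(153), np.int32(140)], array([-0.6, -0.2,  0.5, -0.3]))
[-0.05 -0.03  0.02 -0.07  0.08 -0.03]
[-0.05 -0.03  0.02 -0.67  0.75 -0.04]
```

View pics/s4.png

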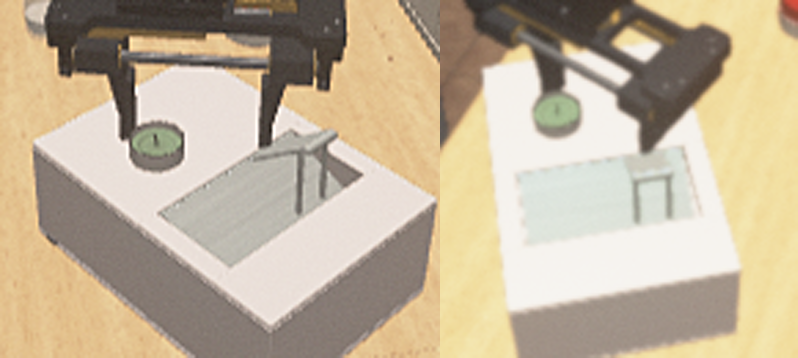

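The left view shows the flap swung open by the finger on the tab (tab at 300,145), and the tea light at (157,145), untouched, with the other finger right behind it. Now I push in short steps while tracking.

Emit:
drive_tool(
  series=[0, 0, 0, 0, 0.08, -0.02, 1, 0, 0, 0, -0.06, 0.14, -0.03, 1, 0, 0, 0, -0.12, 0.2, -0.03, 1, 0, 0, 0, -0.18, 0.27, -0.03, 1, 0, 0, 0, -0.18, 0.27, -0.03, 1],
)

```text
time: 7.5
ee_pos: [0.5243, -0.2298, 0.1119]
eef_rot: [0.799, 0.601, 0.0, -0.0]
ft_force: [-1.0, 2.8, 4.3]
width: 0.0868
grip_force: 2.6
```

```bash
cat >> h.py <<'E'
def where(s):
    d=s["ee_pos"][:2]-CAD[:2]; c,sn=np.cos(CAD[2]),np.sin(CAD[2]); Y=R.from_quat(s["eef_rot"]).as_matrix()[:,1]
    return np.round(1e3*np.array([c*d[0]+sn*d[1],-sn*d[0]+c*d[1],s["ee_pos"][2]-.107]),1), np.round(90+np.degrees(CAD[2]-np.arctan2(Y[1],Y[0])),1)
E
python3 - <<'E'
from h import *
s=telemetry.read_state(); print(where(s),s["ft_force"],tea())
E
```

```text
(array([-25.3,  10.2,   4.9]), np.float64(47.9)) [-1.01485595  2.75832082  4.25899111] (array([-29.1, -26.5]), [np.int32(159), np.int32(146)], array([-0.6, -0.3,  0.6, -0.2]))
```

Flap at about 0.84 rad and the tea light is tracking straight. Continuing.

Emit:
drive_tool(
  series=[0, 0, 0, -0.06, 0.06, 0, 1, 0, 0, 0, -0.12, 0.13, 0, 1, 0, 0, 0, -0.2, 0.22, 0, 1, 0, 0, 0, -0.2, 0.22, 0, 1],
)

```text
time: 7.93
ee_pos: [0.5306, -0.241, 0.1119]
eef_rot: [0.799, 0.601, 0.0, 0.001]
ft_force: [0.1, 1.5, 4.2]
width: 0.087
grip_force: 1.8
```

```bash
python3 - <<'E'
from h import *
s=telemetry.read_state(); print(where(s),s["ft_force"],tea())
E
```

```text
(array([-12.5,   9.6,   4.9]), np.float64(48.0)) [0.06120692 1.53263595 4.2136266 ] (array([-16.4, -25.9]), [np.int32(166), np.int32(152)], array([-0.6, -0.3,  0.6, -0.3]))
```

Emit:
drive_tool(
  series=[0, 0, 0, -0.08, 0.08, 0, 1, 0, 0, 0, -0.15, 0.17, 0, 1, 0, 0, 0, -0.22, 0.25, 0, 1, 0, 0, 0, -0.3, 0.33, 0, 1, 0, 0, 0, -0.34, 0.37, 0, 1, 0, 0, 0, -0.34, 0.37, 0, 1],
)

```text
time: 8.53
ee_pos: [0.5407, -0.2581, 0.1117]
eef_rot: [0.799, 0.601, -0.0, 0.0]
ft_force: [1.6, -0.6, 1.7]
width: 0.0872
grip_force: 1.2
```

```bash
python3 - <<'E'
from h import *
s=telemetry.read_state(); print(where(s),s["ft_force"],green("scene"),green("side"))
try: print(tea())
except Exception: print("no green")
a=camera("side")[:,:,::-1][190:320,180:340];b=camera("scene")[:,:,::-1][190:320,170:300]
cv2.imwrite("pics/s5.png",np.hstack([cv2.resize(x,None,fx=2.75,fy=2.75,interpolation=cv2.INTER_CUBIC) for x in (a,b)]))
E
```

```text
(array([7.4, 9.2, 4.7]), np.float64(48.0)) [ 1.56461214 -0.59790049  1.72933003] (array([216.67788462, 246.72596154]), np.int32(208)) (array([256.64473684, 255.07017544]), np.int32(228))
(array([ 38.5, -32.3]), [np.int32(171), np.int32(187)], array([-4.2,  5.1,  1.2, -7.9]))
```

View pics/s5.png

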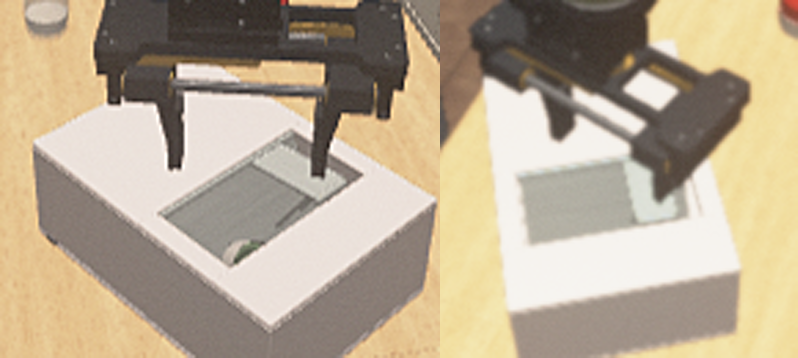

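The tea light has dropped through and lies inside the caddy (side crop 240,250), with the flap still held open. After it settles I'll draw back along −x so the flap closes gently, then lift.

Emit:
drive_tool(
  series=[0, 0, 0, 0, 0, 0, 1, 0, 0, 0, 0, 0, 0, 1, 0, 0, 0, 0, 0, 0, 1, 0, 0, 0, 0, 0, 0, 1, 0, 0, 0, 0, 0, 0, 1, 0, 0, 0, 0, 0, 0, 1],
)

```text
time: 9.33
ee_pos: [0.5405, -0.2572, 0.1117]
eef_rot: [0.799, 0.601, 0.0, 0.0]
ft_force: [0.4, -2.4, 3.5]
width: 0.0871
grip_force: 1.2
```

Emit:
drive_tool(
  series=[0, 0, 0, 0.12, -0.13, 0, 1, 0, 0, 0, 0.25, -0.27, 0, 1, 0, 0, 0, 0.37, -0.4, 0, 1, 0, 0, 0, 0.5, -0.54, 0, 1, 0, 0, 0, 0.62, -0.67, 0, 1, 0, 0, 0, 0.74, -0.81, 0, 1, 0, 0, 0, 0.86, -0.95, 0, 1, 0, 0, 0, 1.0, -1.1, 0, 1, 0, 0, 0, 1.15, -1.25, 0, 1, 0, 0, 0, 1.15, -1.25, 0, 1],
)

```text
time: 10.17
ee_pos: [0.5043, -0.1969, 0.1112]
eef_rot: [0.799, 0.602, -0.0, -0.001]
ft_force: [0.6, -1.0, -1.2]
width: 0.0872
grip_force: 0.0
```

Emit:
drive_tool(
  series=[0, 0, 0, 0, 0, -0.6, 1, 0, 0, 0, 0, 0, -1.4, 1, 0, 0, 0, 0, 0, -2.2, 1, 0, 0, 0, 0, 0, -3, 1, 0, 0, 0, 0, 0, -3, 1, 0, 0, 0, 0, 0, -3, 1, 0, 0, 0, 0, 0, -3, 1, 0, 0, 0, 0, 0, -3, 1],
)

```text
time: 10.83
ee_pos: [0.5046, -0.1988, 0.2304]
eef_rot: [0.799, 0.601, -0.001, -0.001]
ft_force: [-0.0, -0.6, 0.3]
width: 0.0873
grip_force: 0.0
```

```bash
python3 - <<'E'
from h import *
s=telemetry.read_state(); print(where(s),s["ft_force"],s["time"])
a=camera("side")[:,:,::-1][150:340,150:360];b=camera("scene")[:,:,::-1][120:330,160:350]
cv2.imwrite("pics/s6.png",np.hstack([cv2.resize(x,(395,390),interpolation=cv2.INTER_CUBIC) for x in (a,b)]))
E
```

```text
(array([-62. ,   9.8, 123.4]), np.float64(47.9)) [-0.01465126 -0.58372095  0.29631851] 10.8333
```

View pics/s6.png

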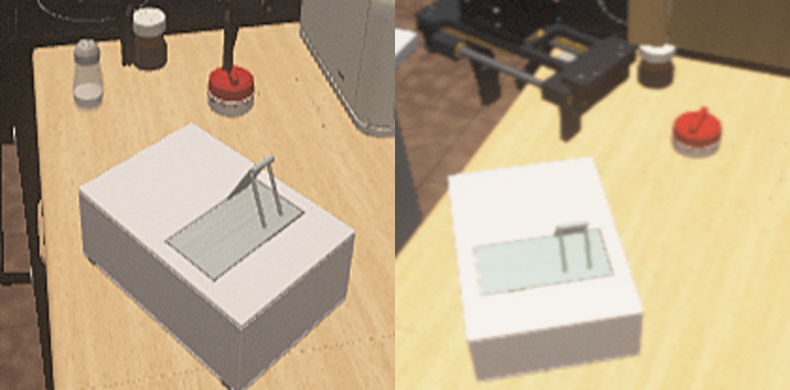

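The flap is closed and flush (240,230), the tea light is inside, the shaker, jar and timer stand as before, and the gripper is clear.

```bash
python3 -c "
from bench import r
print(r.close_job())"
```

```text
the job is handed in; nothing more can be done
None
```

The tea light is in the caddy and the flap has closed behind it; nothing else on the worktop was moved. Before opening the flap, I pushed the tea light about 30 mm along the landing with the closed fingers to bring it within reach.

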